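# Put the hand plane away and close the stiff-lidded bin under the shelf

### The job

Put the wooden hand plane away: lay it upright on its sole, flat on the floor of the open bin under the shelf, without dropping it, and let go of it before you touch the lid. Then lower the stiff lid smoothly, without slamming it, and with your fingertips press it fully shut, firmly but not hard (about 15 N), for a good second, then take the hand away. Leave the other tools where they are.

Things in the scene. Friction and masses are not known exactly. Their poses are not given: they have to be found in the camera images.
- plane: Small wooden hand plane lying on its sole on the bench: a brown block 140 mm long (its x), 46 mm wide (y), 36 mm high, about 0.35 kg, with a dark wedge and steel iron just behind the middle (to 52 mm high) and a low round knob (24 mm across, to 50 mm) at x = +48 mm. Origin: centre of the sole; x to its nose, z up. Grip it across its width.
- stand: Fixed wooden bench stand; its front faces its own -x (roughly to the robot). Origin: centre of its underside, on the bench. Open-topped bin 210 mm (x) by 300 mm (y) by 70 mm high centred on it, walls and floor 10 mm thick, lid hinged on the back rim (x = +105 mm). Two posts (60 x 22 mm, x = +55 to +115 mm, y = +-165 mm) carry a shelf above the back of the bin.
- shelf_front (a point): Middle of the shelf's front edge, on its underside, 335 mm above the bench, at stand x = +60 mm; axes as the stand. The shelf runs back 125 mm, 200 mm to either side, 18 mm thick, with stock 60 mm high on it. Under it a hand pointing straight down has no room at the raised lid: lean the hand back towards the stand's front.
- bin_floor (a point): Centre of the bin's inner floor, 10 mm above the bench; axes as the stand. Inner floor 190 mm (x) by 280 mm (y), walls 60 mm high inside. A sharpening stone lies on its +y half.
- lid (a joint): Lid angle in rad: 0 shut flat on the rim, grows as it opens (about 1.12 to 1.24 at the start, limit 1.35). The hinge is stiff: the lid stays where it is left, and lowering it takes about 4 to 7 N at its free edge.
- lid_hinge (a point): Middle of the lid's hinge axis, at the level of the lid's underside when shut, at stand x = +105 mm, 70.5 mm above the bench.
- lid_edge (a point): Middle of the free edge of the lid, on its upper face (which faces the shelf while open), 210 mm from the hinge. The lid is a pale wooden board 210 mm from hinge to free edge, 300 mm wide, 12 mm thick, about 0.45 kg. Axes of the lid: -x runs from hinge to free edge, y along the hinge (as the stand), z out of the upper face.
- sanding_block: Bystander: plain sanding block with a cork sole, 120 x 62 x 34 mm, no wedge or knob. Origin: centre of underside.
- try_square: Bystander: try square lying flat, dark wooden stock 110 x 28 x 18 mm with a thin steel blade 26 mm wide and 120 mm long to +y. Origin: on the bench, 30 mm beside the stock's middle.
- stone: Bystander: grey sharpening stone 150 x 55 x 25 mm, lying in the bin. Origin: centre of underside.
- mallet: Bystander: turned carver's mallet standing on its head, 84 mm across, 200 mm tall. Origin: centre of underside.
- glue: Bystander: white glue bottle 60 mm across, 170 mm tall. Origin: centre of underside.
Things that resemble listed ones, but are neither listed nor needed, are in the scene too. Leave any turquoise look-alike of the plane alone.

How it is judged:
By the outcome, as a careful person would: the job done as asked, in the order asked, and still so for the second after the job is handed in, with the robot touching nothing.
It also fails if it takes over 72 s, if anything falls off the work surface, if the arm or the gripper's body presses on something with over 40 N, if the wrist force passes 120 N, or if a joint passes its speed limit or range.

### The arm

A 7-joint arm with a two-finger parallel gripper is mounted at the origin on the work surface. World frame = base frame: x ahead of the robot, y to its left, z up, the work surface at z = 0. Lengths are in m, angles in rad, forces in N, time in s.
With the tool pointing down it reaches from about 0.425 to 0.925 m from the base axis. Payload 6.8 kg.
Tool frame: the origin (TCP) lies midway between the tips of the shut fingers; the grasp point (between the pads) lies 19 mm behind it; z points along the fingers, y is the direction in which the jaws open and shut (so a half turn about z gives the same grasp; the last joint's range is limited). The gripper opens to 85 mm and grips with 20 to 120 N. Pads are 22 mm wide; open, the fingers measure 114 mm over their backs; the gripper's body (76 mm by 85 mm) begins 54 mm behind the grasp point. The pads swing forward as they close: fully open they stand 13 mm farther back than shut.
Start: joints at [1.008, 0.477, 0.022, 1.555, -0.011, 1.109, -0.083], TCP at [0.297, -0.606, 0.231] pointing down, gripper open.
Joint ranges: [-2.96, 2.96], [-0.34, 2.1], [-1.41, 1.46], [0.24, 2.44], [-1.37, 4.51], [0.17, 1.92], [-2.96, 2.96]. Speed limits (rad/s): [2.39, 2.39, 3.14, 3.14, 3.14, 3.14, 3.14].

### API

Orientations are given as a unit quaternion [w, x, y, z].
In Python, from station import readout, eyes, ticket gives the robot as it stands. The module is installed in compiled form; this text tells all that it offers.
- The arm moves only by the shell command python3 -m crank 'ROWS' [FORCE]. ROWS is JSON, a list of rows, each an object of numbers: "jaw": the opening in per cent of the stroke, from 0 (shut) to 100 (fully open); "x", "y", "z": the shift along the tool's x, y, z in mm; "ax", "ay", "az": the turn, a rotation vector about the tool's x, y, z in degrees. In form: [{"jaw": .., "x": .., "y": .., "z": .., "ax": .., "ay": .., "az": ..}, ...]. A call has 1 to 12 rows; each row shifts and turns the commanded pose from where the row before left it, along the tool's axes as they then stand; what a row does not reach is not made up. A row lasts 1/8 s, in which the tool goes at most 62.5 mm and 10.7 degrees, less where a joint would pass 70% of its speed; a pose out of reach is approached as far as the arm can. A call with a gripper value outside its range is refused whole. The fingers move at their own pace and stop on an object; FORCE is the grip in N (left out, the last holds). Time passes only in rows, so rows that do not move let the fingers close. It gives the time, the measured TCP pose, the force and the opening at its end, in the units of the state.
- readout.get_obs(): the state, without advancing time (a new reading comes with each control period).
- eyes.read_camera(name): name is "scene" or "top"; returns (picture, depth): 400x640x3 uint8, red, green, blue; 400x640 float32, m along the optical axis (not along the pixel's ray), 0 where there is no reading.
- eyes.calibration(name): a dict with "fx", "fy", "cx", "cy" (pixels), "R" (3x3) and "t" (3): a world point X has camera coordinates R X + t. Camera axes: x right, y down, z forward; pixel columns grow to the right and rows downward; lengths in m; the calibration is good to about 2 mm. A picture is of the moment at which its call begins. calibration takes no time and is no camera call.
- ticket.hand_in(): hands the job in, once; it reports no verdict.
The state is a dict: "t": time; "q": joint angles; "joint_vel": joint speeds; "joint_torque": joint torques, N m; "eef_pos": TCP position; "tool_rot": TCP orientation; "contact_force": force on the tool from outside, world axes, zero at the start; "torque": the same for the moment, N m; "gripper_width": opening from 0.0 (shut) to 1.0 (fully open).
Only numpy, scipy, OpenCV 4.12 (cv2) and the standard library are available. Lean on these libraries where they do the work, as an engineer would, in place of code of your own. Each camera call takes 0.05 s, during which the arm holds its last target. There are 200 camera calls.

## Working session

There is one attempt and no reset: what is moved stays moved. The work goes in short steps, Python scripts to look and compute and a shell command to move; the robot and the scene stay as the last step left them, time stands still between calls to the robot, and variables do not carry over. Pictures are saved under pics/ and viewed, about 8 in all and at most 12, crops included, and the job is handed in when it is done.

```bash
mkdir -p pics
cat > h.py <<'E'
import numpy as np,cv2
from station import readout,eyes,ticket
from scipy.spatial.transform import Rotation as Ro
def shot(n,f,crop=None,s=1):
    p,d=eyes.read_camera(n); np.savez('pics/'+f+'.npz',p=p,d=d)
    save(f,f,crop,s); return p,d
def save(f,out,crop=None,s=1):
    p=np.load('pics/'+f+'.npz')['p'][:,:,::-1]
    if crop: p=p[crop[1]:crop[3],crop[0]:crop[2]]
    cv2.imwrite('pics/'+out+'.png',cv2.resize(p,None,fx=s,fy=s,interpolation=cv2.INTER_CUBIC))
def world(n,d):
    c=eyes.calibration(n);v,u=np.mgrid[:400,:640]
    P=np.stack([(u-c['cx'])/c['fx']*d,(v-c['cy'])/c['fy']*d,d],-1)
    return (P-np.array(c['t']))@np.array(c['R'])
def st():
    o=readout.get_obs();return o,np.array(o['eef_pos']),Ro.from_quat(np.roll(o['tool_rot'],-1))
E
python3 - <<'E'
from h import *
shot('scene','s0');shot('top','t0')
o,p,R=st();print(o,R.as_matrix())
for n in('scene','top'):c=eyes.calibration(n);print(n,-np.array(c['R']).T@c['t'],c['fx'])
E
```

```text
{'t': 0.1, 'q': array([ 1.00788293,  0.47770584,  0.02231523,  1.55633017, -0.01153491,
        1.10929037, -0.08306259]), 'joint_vel': array([-9.30018514e-04,  6.99412405e-04,  4.87433242e-04, -5.67230520e-03,
       -1.00374991e-05, -1.84317453e-04, -6.28490186e-04]), 'joint_torque': array([ 3.96364398e-03, -5.97773123e+01,  1.61360130e+00, -2.81956404e+01,
        1.28644813e-02,  5.04653261e-03,  2.27077356e-05]), 'eef_pos': array([ 0.29631074, -0.6059057 ,  0.23043963]), 'tool_rot': array([-7.73863514e-04,  9.74246528e-01,  2.25484053e-01, -2.16151314e-04]), 'contact_force': array([ 0.14652229, -0.50420734, -0.64267383]), 'torque': array([ 0.00586328, -0.01306691,  0.03668716]), 'gripper_width': 1.000059474034726} [[ 8.98313791e-01  4.39353776e-01 -7.70157096e-04]
 [ 4.39354445e-01 -8.98312686e-01  1.41039034e-03]
 [-7.21815707e-05 -1.60534503e-03 -9.99998709e-01]]
scene [ 0.70036126 -0.29960918  1.27151687] 366.8505645773399
top [0.4436275  0.02483088 1.64338791] 412.5448907732363
```

View pics/s0.png

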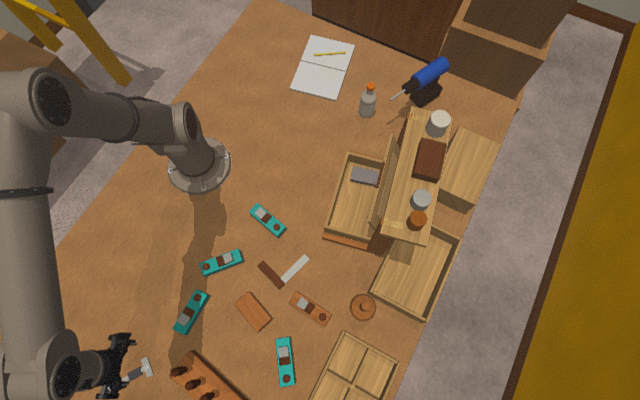

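View pics/t0.png

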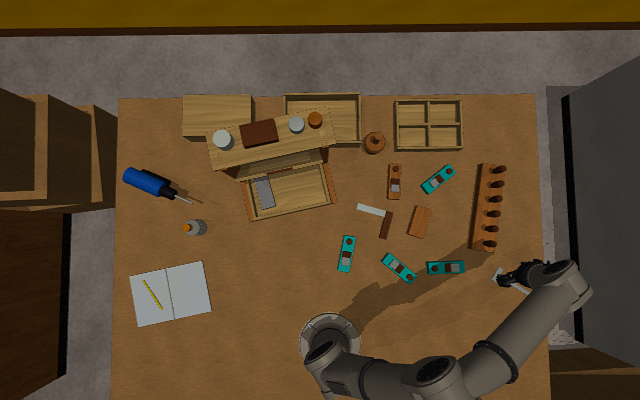

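The brown plane is at top (394,181) and scene (310,308). The stand's bin is at top (288,190), with the lid raised under the shelf and the stone at (264,193). I'll crop both regions and measure them.

Run:
```python
from h import *
a=np.load('pics/t0.npz');p=a['p'];W=world('top',a['d'])
c1=cv2.resize(p[85:230,200:345],(580,580),interpolation=cv2.INTER_CUBIC)
c2=cv2.resize(p[155:210,370:425],(220,220),interpolation=cv2.INTER_CUBIC)
im=np.zeros((580,800,3),np.uint8);im[:,:580]=c1;im[:220,580:]=c2
cv2.imwrite('pics/c0.png',im[:,:,::-1])
# plane: points z 0.025..0.07 in window
w=W[155:207,375:415];m=(w[...,2]>.028)&(w[...,2]<.041)
q=w[m][:,:2].astype(np.float32);r=cv2.minAreaRect(q*1000);print('plane rect',r,len(q),q.mean(0))
k=w[w[...,2]>.044];print('high',k.mean(0),len(k));print(np.round(k,3)[::6])
# shelf top and bin rim
w=W[100:225,195:345]
for lo,hi in((.345,.358),(.062,.078),(.005,.02)):
    m=(w[...,2]>lo)&(w[...,2]<hi);q=w[m][:,:2].astype(np.float32)*1000
    r=cv2.minAreaRect(q);print(lo,r,cv2.boxPoints(r).round(),len(q))
```

```text
plane rect ((629.033935546875, -262.3852233886719), (47.457088470458984, 140.54000854492188), 85.731689453125) 240 [ 0.62697196 -0.26021782]
high [ 0.61802682 -0.24735907  0.12853631] 143
[[ 0.444  0.025  1.643]
 [ 0.681 -0.263  0.05 ]
 [ 0.677 -0.263  0.052]
 [ 0.674 -0.263  0.05 ]
 [ 0.669 -0.263  0.052]
 [ 0.666 -0.267  0.051]
 [ 0.639 -0.247  0.048]
 [ 0.634 -0.258  0.054]
 [ 0.631 -0.244  0.044]
 [ 0.63  -0.266  0.05 ]
 [ 0.626 -0.253  0.057]
 [ 0.623 -0.259  0.046]
 [ 0.619 -0.251  0.046]
 [ 0.619 -0.273  0.05 ]
 [ 0.612 -0.247  0.045]
 [ 0.611 -0.269  0.052]
 [ 0.607 -0.269  0.051]
 [ 0.603 -0.262  0.048]
 [ 0.599 -0.253  0.052]
 [ 0.595 -0.244  0.058]
 [ 0.595 -0.268  0.055]
 [ 0.591 -0.26   0.053]
 [ 0.587 -0.252  0.056]
 [ 0.444  0.025  1.643]]
0.345 ((731.9578857421875, 184.51527404785156), (130.6573486328125, 399.7245178222656), 11.97513198852539) [[627. 366.]
 [710. -25.]
 [837.   3.]
 [754. 394.]] 3077
0.062 ((710.6746826171875, 217.56671142578125), (473.9959411621094, 568.0556640625), 1.180436372756958) [[468. 497.]
 [480. -71.]
 [953. -62.]
 [942. 506.]] 467
0.005 ((717.1419677734375, 231.07846069335938), (598.978759765625, 502.1502685546875), 89.33287811279297) [[463. -65.]
 [965. -71.]
 [972. 528.]
 [470. 533.]] 3836
```

View pics/c0.png

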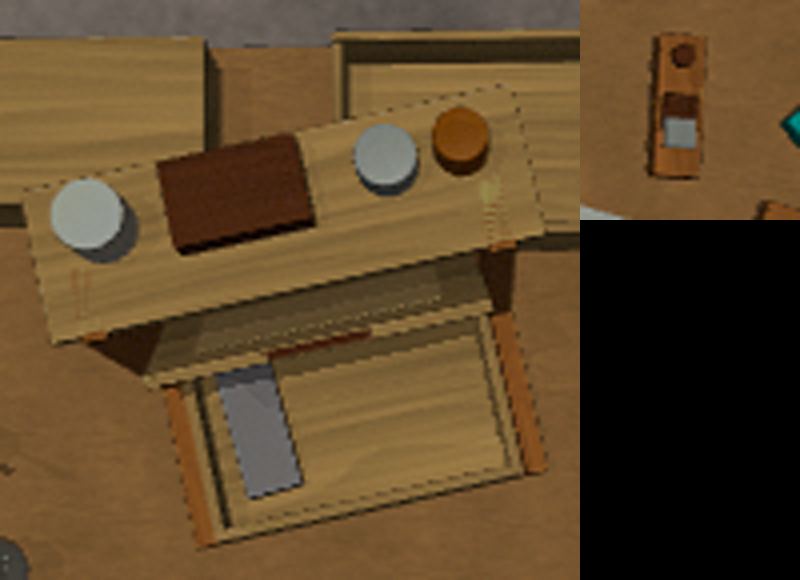

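The plane's nose points about +x with yaw about -4°, and the stand's yaw is about 12°. Next I'll refine the stand, lid and stone in the stand frame.

```bash
cat >> h.py <<'E'
yaw=np.radians(12.0);S0=np.array([.611,.1585,0])
RS=Ro.from_euler('z',yaw).as_matrix()
def tostand(W): return (W-S0)@RS
def towrld(P): return np.array(P)@RS.T+S0
E
python3 - <<'E'
from h import *
for n,f in(('top','t0'),('scene','s0')):
    a=np.load(f'pics/{f}.npz');d=a['d'];T=tostand(world(n,d))*1000;T=T[d>0];x,y,z=T.T
    print(n)
    m=(abs(x)<230)&(abs(y)<230)&(z>333)&(z<358);print('shelf',[np.percentile(v[m],(1,99)).round() for v in(x,y)],m.sum())
    m=(x<-80)&(x>-130)&(abs(y)<135)&(z>62)&(z<76);print('front rim',m.sum(),np.percentile(x[m],(3,50,97)),np.median(z[m]),'slope',np.polyfit(y[m],x[m],1))
    m=(x<20)&(x>-90)&(abs(y)>135)&(abs(y)<175)&(z>62)&(z<76);
    for s in(1,-1): k=m&(y*s>0);print('side',s,k.sum(),np.percentile(y[k],(3,50,97)) if k.sum() else 0)
    m=(abs(x)<90)&(abs(y)<135)&(z>25)&(z<42);print('stone',m.sum())
    if m.sum()>20:print(cv2.minAreaRect(T[m][:,:2].astype(np.float32)))
    m=(abs(x)<80)&(y<0)&(y>-130)&(z<25);print('floor z',np.median(z[m]))
    m=(abs(y)<130)&(z>85)&(z<290)&(x>-20)&(x<110);print('lidpts',m.sum(),'zmax',np.percentile(z[m],98),'x',np.percentile(x[m],(1,5,50)))
    k=m&(z<240)
    if k.sum()>20:
        c=np.polyfit(z[k],x[k],1);print('lid',c,np.arctan2(1,-c[0]),'x at z70',np.polyval(c,70.5),np.std(x[k]-np.polyval(c,z[k])))
    e=m&(z>250);print('edge',np.median(T[e],0),e.sum())
E
```

```text
top
shelf [array([ 62., 187.]), array([-196.,  197.])] 3136
front rim 181 [-101.31776301  -96.83881324  -91.55269191] 70.24497610544088 slope [ 2.95892562e-04 -9.65932232e+01]
side 1 77 [139.39882477 144.18309439 149.44581745]
side -1 70 [-149.68004914 -144.73963557 -140.15170763]
stone 437
((-0.834442138671875, 91.93379211425781), (125.91309356689453, 55.91677474975586), 3.228645086288452)
floor z 10.881862347592921
lidpts 1111 zmax 271.3266516746841 x [26.61993907 28.23667946 58.9237791 ]
lid [ -0.43064916 153.05126231] 1.164150535253436 x at z70 122.69049638525185 0.8902640495778559
edge [ 33.51238352   0.35600358 265.44023461] 365
scene
shelf [array([ 62., 187.]), array([-197.,  197.])] 3990
front rim 211 [-101.90096271  -96.9965661   -92.22038827] 69.51421228006541 slope [-6.98972862e-04 -9.70473479e+01]
side 1 102 [141.09573888 146.51732852 153.15615397]
side -1 111 [-147.38177526 -143.1060455  -136.70988811]
stone 386
((-15.29891586303711, 93.58451843261719), (99.1978759765625, 56.42450714111328), 3.6726598739624023)
floor z 9.781115812239243
lidpts 1106 zmax 269.02521856399494 x [25.94208587 27.55054442 47.36292169]
lid [ -0.43620133 152.75191627] 1.1594764335258727 x at z70 121.99972229814304 0.7683461787934395
edge [ 34.03071824  -6.14457095 264.67916608] 465
```

```bash
cat >> h.py <<'E'
S0=np.array([.6134,.159,0])
def tool(yw,tilt): # yaw deg, lean-back tilt deg
    return Ro.from_euler('z',yw,degrees=True)*Ro.from_matrix(np.diag([1.,-1,-1]))*Ro.from_euler('y',tilt,degrees=True)
def go(p1,R1,p=None,R=None):
    o,p0,R0=st(); p=p0 if p is None else p;R=R0 if R is None else R
    print('turn',(R.inv()*R1).as_rotvec(degrees=True).round(2),'shift before turn',(R.inv().apply(p1-p)*1000).round(1),'after turn',(R1.inv().apply(p1-p)*1000).round(1))
E
python3 - <<'E'
from h import *
Rg=tool(-4.3,18);u=np.array([np.cos(np.radians(4.3)),-np.sin(np.radians(4.3)),0])
pg=np.array([.629,-.2623,.002])+.0077*u
pre=pg-Rg.apply([0,0,.11])
go(pre,Rg);print(pg,pre)
E
```

```text
turn [-4.86 17.6  30.1 ] shift before turn [ 427.1 -175.6  124.1] after turn [ 227.7 -367.6  204.2]
[ 0.63667833 -0.26287734  0.002     ] [ 0.60278214 -0.26032867  0.10661622]
```

```bash
python3 -m crank '[{"jaw":100,"x":30,"y":-12},{"x":50,"y":-20},{"x":50,"y":-21},{"x":50,"y":-21},{"x":50,"y":-21},{"x":50,"y":-21},{"x":50,"y":-20},{"x":50,"y":-20},{"x":46,"y":-20}]'; python3 -m crank '[{"ax":-1.2,"ay":4.4,"az":7.5},{"ax":-1.2,"ay":4.4,"az":7.5},{"ax":-1.2,"ay":4.4,"az":7.5},{"ax":-1.2,"ay":4.4,"az":7.5},{}]'
python3 - <<'E'
from h import *
o,p,R=st();print(p,o['contact_force'],o['t'])
Rg=tool(-4.3,18);u=np.array([np.cos(np.radians(4.3)),-np.sin(np.radians(4.3)),0])
pg=np.array([.629,-.2623,.002])+.0077*u
go(pg-Rg.apply([0,0,.09]),Rg);go(pg,Rg)
E
```

```text
[ 0.29631074 -0.6059057   0.23043963] [ 0.14652229 -0.50420734 -0.64267383] 0.1
turn [-4.86 17.6  30.1 ] shift before turn [ 432.5 -172.4  143.1] after turn [ 227.7 -367.6  224.2]
turn [-4.86 17.6  30.1 ] shift before turn [ 456.5 -158.2  228.7] after turn [ 227.7 -367.6  314.2]schema error: expected keys jaw, x, y, z, ax, ay, az
schema error: expected keys jaw, x, y, z, ax, ay, az
```

All the keys are required in every row.

```bash
python3 -m crank '[{"jaw":100,"x":30,"y":-12,"z":0,"ax":0,"ay":0,"az":0},{"jaw":100,"x":50,"y":-20,"z":0,"ax":0,"ay":0,"az":0},{"jaw":100,"x":50,"y":-21,"z":0,"ax":0,"ay":0,"az":0},{"jaw":100,"x":50,"y":-21,"z":0,"ax":0,"ay":0,"az":0},{"jaw":100,"x":50,"y":-21,"z":0,"ax":0,"ay":0,"az":0},{"jaw":100,"x":50,"y":-21,"z":0,"ax":0,"ay":0,"az":0},{"jaw":100,"x":50,"y":-20,"z":0,"ax":0,"ay":0,"az":0},{"jaw":100,"x":50,"y":-20,"z":0,"ax":0,"ay":0,"az":0},{"jaw":100,"x":46,"y":-20,"z":0,"ax":0,"ay":0,"az":0}]'; python3 -m crank '[{"jaw":100,"x":0,"y":0,"z":0,"ax":-1.2,"ay":4.4,"az":7.5},{"jaw":100,"x":0,"y":0,"z":0,"ax":-1.2,"ay":4.4,"az":7.5},{"jaw":100,"x":0,"y":0,"z":0,"ax":-1.2,"ay":4.4,"az":7.5},{"jaw":100,"x":0,"y":0,"z":0,"ax":-1.2,"ay":4.4,"az":7.5},{"jaw":100,"x":0,"y":0,"z":0,"ax":0,"ay":0,"az":0}]'
python3 - <<'E'
from h import *
o,p,R=st();print(p,o['contact_force'],o['t'])
Rg=tool(-4.3,18);u=np.array([np.cos(np.radians(4.3)),-np.sin(np.radians(4.3)),0])
pg=np.array([.629,-.2623,.002])+.0077*u
go(pg-Rg.apply([0,0,.09]),Rg);go(pg,Rg)
E
```

```text
t: 1.23
eef_pos: [0.6028, -0.2594, 0.2309]
tool_rot: [-0.0, 0.974, 0.226, -0.0]
contact_force: [-0.2, -0.3, -0.3]
gripper_width: 1.0
t: 1.85
eef_pos: [0.6002, -0.261, 0.2306]
tool_rot: [0.006, 0.987, -0.036, 0.155]
contact_force: [-0.7, 1.0, 0.4]
gripper_width: 1.001
[ 0.60020912 -0.26095537  0.23058542] [-0.67982616  0.98874457  0.43639882] 1.85
turn [-0.    0.11  0.13] shift before turn [-35.7  -0.9 138.7] after turn [-35.9  -0.8 138.7]
turn [-0.    0.11  0.13] shift before turn [-35.5  -0.9 228.7] after turn [-35.9  -0.8 228.7]
```

```bash
python3 -m crank '[{"jaw":100,"x":-12,"y":-0.5,"z":45,"ax":0,"ay":0,"az":0},{"jaw":100,"x":-12,"y":-0.4,"z":48,"ax":0,"ay":0,"az":0},{"jaw":100,"x":-12,"y":0,"z":48,"ax":0,"ay":0,"az":0},{"jaw":100,"x":0,"y":0,"z":40,"ax":0,"ay":0,"az":0},{"jaw":100,"x":0,"y":0,"z":0,"ax":0,"ay":0,"az":0}]'
python3 - <<'E'
from h import *
p,d=shot('scene','s1',(240,250,380,370),4)
c=eyes.calibration('scene')
o,pp,R=st()
for nm,X in(('tcp',pp),('plane c top',np.array([.629,-.2623,.036]))):
    q=np.array(c['R'])@X+c['t'];print(nm,c['fx']*q[0]/q[2]+c['cx'],c['fy']*q[1]/q[2]+c['cy'])
a=np.load('pics/s0.npz');W=world('scene',a['d'])[280:335,275:345]
m=(W[...,2]>.028)&(W[...,2]<.041)&(W[...,1]<-.22)&(abs(W[...,1]+.262)<.04);print(cv2.minAreaRect(W[m][:,:2].astype(np.float32)*1000))
E
```

```text
t: 2.48
eef_pos: [0.6227, -0.2606, 0.0444]
tool_rot: [0.005, 0.988, -0.035, 0.153]
contact_force: [-0.4, -0.7, 0.2]
gripper_width: 1.004
tcp 308.41700537490374 307.6156643516948
plane c top 309.85107332206456 308.8655419807694
((627.0681762695312, -259.91259765625), (46.0123176574707, 139.8919219970703), 85.97371673583984)
```

View pics/s1.png

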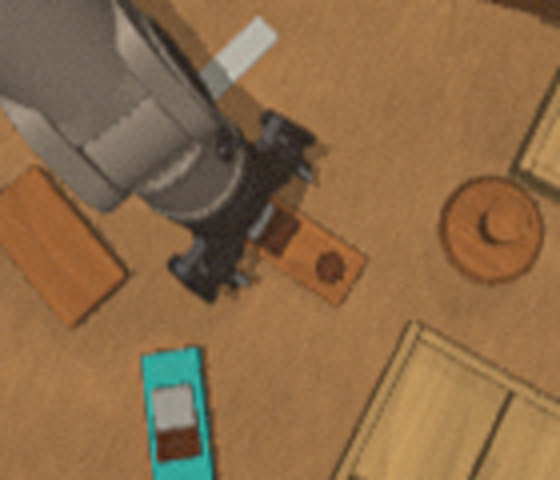

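The open fingers straddle the plane evenly: finger tips are at crop (305,170) and (238,280), with the plane between them. I'll descend and grip.

```bash
python3 -m crank '[{"jaw":100,"x":0,"y":0,"z":18,"ax":0,"ay":0,"az":0},{"jaw":100,"x":0,"y":0,"z":18,"ax":0,"ay":0,"az":0},{"jaw":100,"x":0,"y":0,"z":8,"ax":0,"ay":0,"az":0},{"jaw":100,"x":0,"y":0,"z":0,"ax":0,"ay":0,"az":0},{"jaw":40,"x":0,"y":0,"z":0,"ax":0,"ay":0,"az":0},{"jaw":20,"x":0,"y":0,"z":0,"ax":0,"ay":0,"az":0},{"jaw":20,"x":0,"y":0,"z":0,"ax":0,"ay":0,"az":0},{"jaw":20,"x":0,"y":0,"z":0,"ax":0,"ay":0,"az":0},{"jaw":20,"x":0,"y":0,"z":0,"ax":0,"ay":0,"az":0},{"jaw":20,"x":0,"y":0,"z":0,"ax":0,"ay":0,"az":0}]' 60
```

```text
t: 3.78
eef_pos: [0.6375, -0.2632, 0.007]
tool_rot: [0.006, 0.987, -0.036, 0.157]
contact_force: [-3.7, 0.1, 5.5]
gripper_width: 0.529
```

```bash
python3 -m crank '[{"jaw":20,"x":3.1,"y":0,"z":-9.5,"ax":0,"ay":0,"az":0},{"jaw":20,"x":6.2,"y":0,"z":-19,"ax":0,"ay":0,"az":0},{"jaw":20,"x":12.4,"y":0,"z":-38,"ax":0,"ay":0,"az":0},{"jaw":20,"x":15.5,"y":0,"z":-47.5,"ax":0,"ay":0,"az":0},{"jaw":20,"x":6.2,"y":0,"z":-19,"ax":0,"ay":0,"az":0},{"jaw":20,"x":0,"y":0,"z":0,"ax":0,"ay":0,"az":0}]'
python3 - <<'E'
from h import *
p,d=shot('scene','s2',(240,230,380,350),4)
W=world('scene',d);o,pp,R=st();print(pp,o['contact_force'],o['t'],o['gripper_width'])
# plane points relative to tool
w=W[230:350,240:380].reshape(-1,3);r=(w-pp);m=(abs(r[:,0])<.12)&(abs(r[:,1])<.06)&(r[:,2]>-.03)&(r[:,2]<.06)
col=p[230:350,240:380].reshape(-1,3).astype(int);m&=(col[:,0]>col[:,2]+35)
q=w[m]-pp;print(len(q),np.percentile(q,(2,50,98),axis=0).round(3))
k=q[q[:,0]>.03];print(np.polyfit(k[:,0],k[:,2],1))
# go target
Rp=tool(12,18);u=RS[:,0]
tgt=towrld([-.010,-.050,.010]);print(tgt)
E
```

```text
t: 4.53
eef_pos: [0.6387, -0.2634, 0.1495]
tool_rot: [0.007, 0.987, -0.036, 0.159]
contact_force: [0.6, -0.4, -3.4]
gripper_width: 0.526
[ 0.63752504 -0.26289902  0.14726293] [-0.17217357  0.50193599 -2.75680541] 4.575 0.5276878679764885
415 [[-0.008 -0.023  0.026]
 [ 0.025 -0.001  0.031]
 [ 0.059  0.022  0.048]]
[-0.31272972  0.04847925]
[0.61401411 0.1080135  0.01      ]
```

View pics/s2.png

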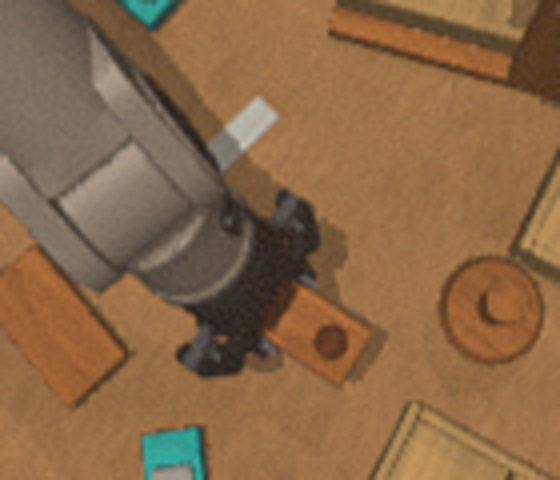

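Run:
```python
from h import *
a=np.load('pics/s2.npz');W=world('scene',a['d'])[230:350,240:380].reshape(-1,3);col=a['p'][230:350,240:380].reshape(-1,3).astype(int)
o,pp,R=st();u=np.array([np.cos(.075),-np.sin(.075),0]);r=W-pp
x=r@u;m=(x>.02)&(x<.075)&(abs(r[:,1]+.075*r[:,0])<.03)&(r[:,2]>.015)&(r[:,2]<.036)&(col[:,0]>col[:,2]+35)
A=np.c_[x[m],r[m][:,1],np.ones(m.sum())];print('deck slopes',np.linalg.lstsq(A,r[m][:,2],rcond=None)[0],m.sum(), 'x max',x[m].max())
Rp=tool(12,18);h=towrld([-.016,-.05,.110]);print('hover',h)
go(h,Rp);print('from hover'); go(towrld([-.006,-.05,.018]),Rp,h,Rp)
```

```text
deck slopes [-0.01681143  0.00138808  0.03112751] 180 x max 0.060456247966207896
hover [0.60814522 0.10676603 0.11      ]
turn [  5.08  -0.1  -15.38] shift before turn [ -65.  -366.6   17.5] after turn [  34.2 -367.7   50.3]
from hover
turn [0. 0. 0.] shift before turn [-18.9   0.   90.6] after turn [-18.9   0.   90.6]
```

```bash
python3 -m crank '[{"jaw":20,"x":-11,"y":-20,"z":-3.5,"ax":0,"ay":0,"az":0},{"jaw":20,"x":-11,"y":-42,"z":-3.5,"ax":0,"ay":0,"az":0},{"jaw":20,"x":-11,"y":-48,"z":-3.5,"ax":0,"ay":0,"az":0},{"jaw":20,"x":-11,"y":-48,"z":-3.5,"ax":0,"ay":0,"az":0},{"jaw":20,"x":-10,"y":-48,"z":-3.4,"ax":0,"ay":0,"az":0},{"jaw":20,"x":0,"y":-48,"z":0,"ax":0,"ay":0,"az":0},{"jaw":20,"x":0,"y":-48,"z":0,"ax":0,"ay":0,"az":0},{"jaw":20,"x":0,"y":-42,"z":0,"ax":0,"ay":0,"az":0},{"jaw":20,"x":0,"y":-22,"z":0,"ax":2.5,"ay":0,"az":-7.7},{"jaw":20,"x":0,"y":0,"z":0,"ax":2.5,"ay":0,"az":-7.7},{"jaw":20,"x":0,"y":0,"z":0,"ax":0,"ay":0,"az":0}]'
python3 - <<'E'
from h import *
Rp=tool(12,18);h=towrld([-.016,-.05,.110])
go(h,Rp);go(towrld([-.006,-.05,.018]),Rp)
E
```

```text
t: 5.95
eef_pos: [0.6066, 0.1047, 0.1441]
tool_rot: [-0.016, 0.983, 0.102, 0.154]
contact_force: [0.6, -1.4, -2.1]
gripper_width: 0.529
turn [ 0.1   0.16 -0.18] shift before turn [-8.6 -1.7 33. ] after turn [-8.7 -1.7 33. ]
turn [ 0.1   0.16 -0.18] shift before turn [-27.3  -1.8 123.6] after turn [-27.6  -1.7 123.6]
```

```bash
python3 -m crank '[{"jaw":20,"x":-5,"y":-1,"z":17,"ax":0,"ay":0,"az":0},{"jaw":20,"x":-4,"y":-0.7,"z":17,"ax":0,"ay":0,"az":0},{"jaw":20,"x":-5,"y":0,"z":23,"ax":0,"ay":0,"az":0},{"jaw":20,"x":-5,"y":0,"z":23,"ax":0,"ay":0,"az":0},{"jaw":20,"x":-4,"y":0,"z":19,"ax":0,"ay":0,"az":0},{"jaw":20,"x":-1,"y":0,"z":8,"ax":0,"ay":0,"az":0},{"jaw":20,"x":0,"y":0,"z":0,"ax":0,"ay":0,"az":0},{"jaw":20,"x":0,"y":0,"z":0,"ax":0,"ay":0,"az":0}]'
python3 - <<'E'
from h import *
o,p,R=st();print(tostand(p),o['contact_force'])
p,d=shot('scene','s3',(310,130,450,250),4);go(towrld([-.006,-.05,.018]),tool(12,18))
E
```

```text
t: 6.95
eef_pos: [0.6178, 0.1101, 0.0372]
tool_rot: [-0.016, 0.982, 0.103, 0.156]
contact_force: [0.4, -0.2, -3.2]
gripper_width: 0.524
[-0.00584944 -0.04875127  0.03715049] [ 0.40919956 -0.23837951 -3.24211753]
turn [ 0.05 -0.1  -0.02] shift before turn [-6.2  1.1 18.3] after turn [-6.2  1.2 18.3]
```

View pics/s3.png

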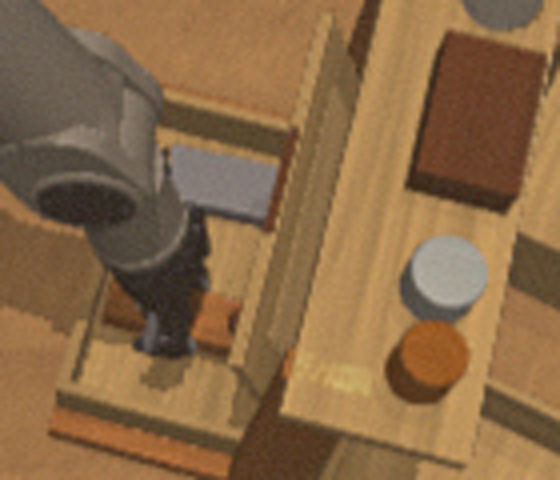

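The plane hangs inside the bin at crop (175,315). It is clear of the stone at (222,185), the front wall and the lid. I'll lower it gently.

```bash
python3 -m crank '[{"jaw":20,"x":-2,"y":0,"z":6,"ax":0,"ay":0,"az":0},{"jaw":20,"x":-2,"y":0,"z":6,"ax":0,"ay":0,"az":0},{"jaw":20,"x":-1,"y":0,"z":3,"ax":0,"ay":0,"az":0},{"jaw":20,"x":0,"y":0,"z":1,"ax":0,"ay":0,"az":0},{"jaw":20,"x":0,"y":0,"z":1,"ax":0,"ay":0,"az":0},{"jaw":20,"x":0,"y":0,"z":0,"ax":0,"ay":0,"az":0}]'
python3 -m crank '[{"jaw":20,"x":0,"y":0,"z":1,"ax":0,"ay":0,"az":0},{"jaw":20,"x":0,"y":0,"z":0,"ax":0,"ay":0,"az":0}]'
python3 -m crank '[{"jaw":20,"x":0,"y":0,"z":1,"ax":0,"ay":0,"az":0},{"jaw":20,"x":0,"y":0,"z":0,"ax":0,"ay":0,"az":0}]'
```

```text
t: 7.75
eef_pos: [0.618, 0.1101, 0.0189]
tool_rot: [-0.016, 0.982, 0.103, 0.156]
contact_force: [-0.2, 0.2, -2.6]
gripper_width: 0.528
t: 8.0
eef_pos: [0.6182, 0.1101, 0.0178]
tool_rot: [-0.016, 0.982, 0.103, 0.156]
contact_force: [-1.1, -0.4, -2.7]
gripper_width: 0.529
t: 8.25
eef_pos: [0.6185, 0.1102, 0.017]
tool_rot: [-0.016, 0.982, 0.103, 0.156]
contact_force: [-1.4, 0.0, -0.7]
gripper_width: 0.53
```

Contact is starting (z force -2.7 to -0.7 N). One more small step, then release gradually.

```bash
python3 -m crank '[{"jaw":20,"x":0,"y":0,"z":1,"ax":0,"ay":0,"az":0},{"jaw":20,"x":0,"y":0,"z":0,"ax":0,"ay":0,"az":0}]' 20
python3 -m crank '[{"jaw":54,"x":0,"y":0,"z":0,"ax":0,"ay":0,"az":0},{"jaw":58,"x":0,"y":0,"z":0,"ax":0,"ay":0,"az":0},{"jaw":64,"x":0,"y":0,"z":0,"ax":0,"ay":0,"az":0},{"jaw":75,"x":0,"y":0,"z":0,"ax":0,"ay":0,"az":0},{"jaw":85,"x":0,"y":0,"z":0,"ax":0,"ay":0,"az":0},{"jaw":85,"x":0,"y":0,"z":0,"ax":0,"ay":0,"az":0}]'
```

```text
t: 8.5
eef_pos: [0.6185, 0.1102, 0.0169]
tool_rot: [-0.016, 0.982, 0.103, 0.156]
contact_force: [-7.3, -1.8, 11.9]
gripper_width: 0.527
t: 9.25
eef_pos: [0.6188, 0.1102, 0.0159]
tool_rot: [-0.016, 0.982, 0.103, 0.156]
contact_force: [-0.0, 0.3, 0.5]
gripper_width: 0.85
```

```bash
python3 -m crank '[{"jaw":85,"x":0,"y":0,"z":-10,"ax":0,"ay":0,"az":0},{"jaw":85,"x":0,"y":0,"z":-30,"ax":0,"ay":0,"az":0},{"jaw":85,"x":0,"y":0,"z":-45,"ax":0,"ay":0,"az":0},{"jaw":85,"x":0,"y":0,"z":-50,"ax":0,"ay":0,"az":0},{"jaw":0,"x":0,"y":0,"z":-55,"ax":0,"ay":0,"az":0},{"jaw":0,"x":0,"y":0,"z":-55,"ax":0,"ay":0,"az":0},{"jaw":0,"x":0,"y":0,"z":-45,"ax":0,"ay":0,"az":0},{"jaw":0,"x":0,"y":0,"z":0,"ax":0,"ay":0,"az":0}]'
cat >> h.py <<'E'
def tcp(th,phi,a=15,push=0,W=11): # deg, mm -> stand-frame TCP
    t,f=np.radians([th,phi]);s=np.sin(t+f);c=np.cos(t+f)
    n=max(W*s,(W-a*c)/s)-push
    E=np.array([105-210*np.cos(t)+12*np.sin(t),70.5+210*np.sin(t)+12*np.cos(t)])
    P=E+a*np.array([np.cos(t),-np.sin(t)])+n*np.array([np.sin(t),np.cos(t)])
    return towrld(np.array([P[0],0,P[1]])/1000)
E
python3 - <<'E'
from h import *
o,p,R=st();print(tostand(p),o['t'])
R1=tool(12,45);T=tcp(66.6,45);pre=T+R1.apply([.012,0,-.070]);print('pre',tostand(pre),'T',tostand(T))
go(pre,R1)
shot('scene','s4',(310,130,450,250),4)
shot('top','t4')
a=np.load('pics/s4.npz');X=tostand(world('scene',a['d']))*1000;X=X[a['d']>0];x,y,z=X.T
m=(x>-94)&(x<70)&(y<-15)&(y>-90)&(z>38)&(z<52);print('plane deck',m.sum(),cv2.minAreaRect(X[m][:,:2].astype(np.float32)),np.linalg.lstsq(np.c_[x[m],y[m],np.ones(m.sum())],z[m],rcond=None)[0])
E
```

```text
t: 10.25
eef_pos: [0.532, 0.092, 0.2966]
tool_rot: [-0.016, 0.982, 0.103, 0.16]
contact_force: [0.2, 0.3, -0.6]
gripper_width: 0.007
[-0.09357328 -0.04860295  0.29658344] 10.25
pre [ 1.38652667e-02 -2.73319034e-18  3.19267890e-01] T [ 5.48774600e-02 -2.56309237e-18  2.61285134e-01]
turn [ 4.000e-02  2.651e+01 -1.000e-02] shift before turn [109.1 -48.6  12.5] after turn [ 92.  -48.6  59.9]
plane deck 274 ((-27.319931030273438, -47.92188262939453), (48.67567443847656, 114.47948455810547), 89.52843475341797) [2.49019104e-03 1.28591454e-02 4.64116512e+01]
```

View pics/s4.png

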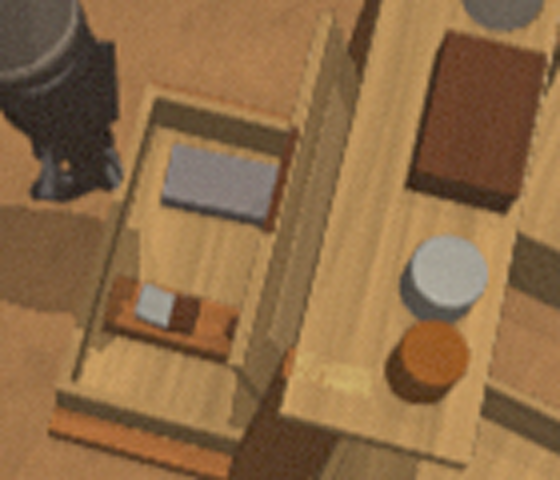

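The plane lies flat on its sole in the bin (deck slope about 0, deck height 46 mm), at crop (170,318), and the hand is free of it. Next I'll lean the hand back and bring it in front of the lid's edge.

```bash
python3 -m crank '[{"jaw":0,"x":0,"y":-16,"z":0,"ax":0,"ay":8.8,"az":0},{"jaw":0,"x":0,"y":-16,"z":0,"ax":0,"ay":8.8,"az":0},{"jaw":0,"x":0,"y":-16,"z":0,"ax":0,"ay":8.8,"az":0},{"jaw":0,"x":25,"y":0,"z":10,"ax":0,"ay":0,"az":0},{"jaw":0,"x":25,"y":0,"z":15,"ax":0,"ay":0,"az":0},{"jaw":0,"x":25,"y":0,"z":15,"ax":0,"ay":0,"az":0},{"jaw":0,"x":16,"y":0,"z":10,"ax":0,"ay":0,"az":0},{"jaw":0,"x":0,"y":0,"z":0,"ax":0,"ay":0,"az":0},{"jaw":0,"x":0,"y":0,"z":0,"ax":0,"ay":0,"az":0}]'
python3 - <<'E'
from h import *
o,p,R=st();print(tostand(p),o['t'],o['q'])
R1=tool(12,45);T=tcp(66.6,45);go(T+R1.apply([.012,0,0]),R1);go(T,R1)
shot('scene','s5',(310,110,450,230),4)
E
```

```text
t: 11.48
eef_pos: [0.6264, 0.141, 0.3111]
tool_rot: [-0.023, 0.936, 0.092, 0.339]
contact_force: [0.0, 0.1, -0.0]
gripper_width: -0.002
[ 0.00898909 -0.02029027  0.31108137] 11.475 [-0.16321245  0.08305145 -0.24090273  2.08290722  0.5227353   0.33921469
 -2.21003383]
turn [ 1.64  5.3  -0.13] shift before turn [ 15.4 -22.2  65.9] after turn [  9.2 -20.3  67.7]
turn [ 1.64  5.3  -0.13] shift before turn [  3.4 -22.2  67. ] after turn [ -2.8 -20.3  67.7]
```

View pics/s5.png

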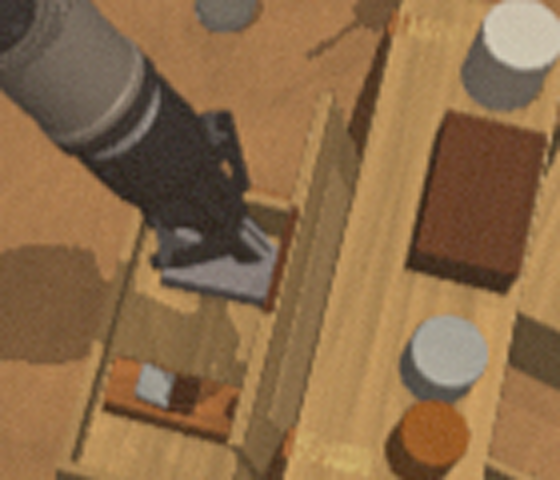

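```bash
python3 -m crank '[{"jaw":0,"x":5,"y":-7,"z":0,"ax":0.8,"ay":2.6,"az":0},{"jaw":0,"x":5,"y":-7,"z":0,"ax":0.8,"ay":2.7,"az":0},{"jaw":0,"x":2,"y":-7,"z":0,"ax":0,"ay":0,"az":0},{"jaw":0,"x":0,"y":0,"z":0,"ax":0,"ay":0,"az":0}]'
python3 - <<'E'
from h import *
o,p,R=st();print(tostand(p),o['t'],o['q'],o['contact_force'])
R1=tool(12,45);T=tcp(66.6,45);go(T+R1.apply([.012,0,0]),R1);go(T,R1)
E
```

```text
t: 12.02
eef_pos: [0.6318, 0.1648, 0.321]
tool_rot: [-0.041, 0.918, 0.096, 0.382]
contact_force: [-0.4, -0.8, 0.5]
gripper_width: 0.002
[0.01924114 0.00179403 0.32102422] 12.025 [-0.24122267  0.0721584  -0.19473079  2.1227869   0.78749105  0.24008699
 -2.49591966] [-0.35857297 -0.80124448  0.50239742]
turn [-0.01 -0.16 -0.08] shift before turn [-5.2  1.8 67.4] after turn [-5.   1.8 67.4]
turn [-0.01 -0.16 -0.08] shift before turn [-17.2   1.8  67.4] after turn [-17.    1.8  67.4]
```

```bash
python3 -m crank '[{"jaw":0,"x":-1,"y":0,"z":12,"ax":0,"ay":0,"az":0},{"jaw":0,"x":-1,"y":0.5,"z":14,"ax":0,"ay":0,"az":0},{"jaw":0,"x":-1,"y":0.5,"z":14,"ax":0,"ay":0,"az":0},{"jaw":0,"x":-1,"y":0.5,"z":14,"ax":0,"ay":0,"az":0},{"jaw":0,"x":-1,"y":0,"z":13,"ax":0,"ay":0,"az":0},{"jaw":0,"x":0,"y":0,"z":0,"ax":0,"ay":0,"az":0},{"jaw":0,"x":0,"y":0,"z":0,"ax":0,"ay":0,"az":0}]'
python3 - <<'E'
from h import *
o,p,R=st();print(tostand(p),o['t'],o['q'],o['contact_force'])
R1=tool(12,45);T=tcp(66.6,45);go(T,R1)
shot('scene','s6',(310,110,450,230),4)
E
```

```text
t: 12.9
eef_pos: [0.6755, 0.1712, 0.2703]
tool_rot: [-0.04, 0.918, 0.095, 0.382]
contact_force: [-0.2, 1.7, 1.1]
gripper_width: -0.0
[ 0.06330623 -0.00098007  0.27026893] 12.9 [-0.2725259   0.21137316 -0.14613448  2.09257287  1.23804466  0.17817968
 -2.93116595] [-0.19596922  1.68877682  1.14322809]
turn [ 0.06 -0.18 -0.16] shift before turn [-12.3  -0.9   0.4] after turn [-12.3  -1.    0.4]
```

View pics/s6.png

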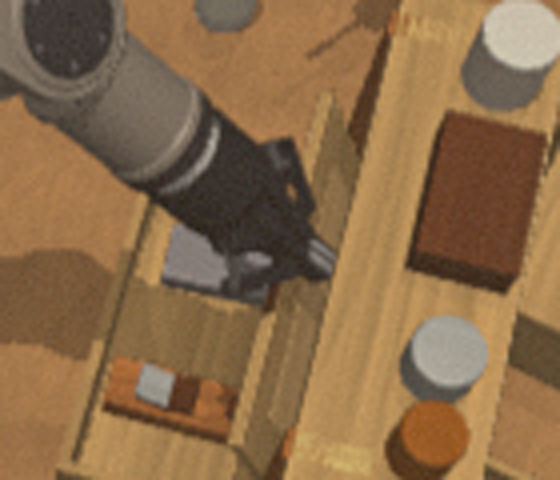

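The fingertips reach over the lid's edge at crop (325,260) and behind it. Joints 6 and 7 are close to their limits, so I'll ease up to the lid while reducing the lean.

```bash
python3 -m crank '[{"jaw":0,"x":-5,"y":0,"z":0,"ax":0,"ay":-1,"az":0},{"jaw":0,"x":-4,"y":0,"z":0,"ax":0,"ay":-1.5,"az":0},{"jaw":0,"x":0,"y":0,"z":0,"ax":0,"ay":-1.5,"az":0},{"jaw":0,"x":0,"y":0,"z":0,"ax":0,"ay":0,"az":0}]'
python3 - <<'E'
from h import *
o,p,R=st();print(tostand(p)*1000,o['t'],o['q'],o['contact_force'])
for f in(41,):
  go(tcp(66.6,f),tool(12,f))
p0=None
for th,f in((66.6,41),(60,38),(50,33),(40,28),(30,22),(20,16),(10,10),(0,5)):
    T=tcp(th,f);R=tool(12,f);print(th,f,(tostand(T)*1000).round(1),end=' ')
    if p0 is not None: go(T,R,p0,R0)
    p0,R0=T,R
E
```

```text
t: 13.45
eef_pos: [0.6697, 0.17, 0.2647]
tool_rot: [-0.037, 0.931, 0.096, 0.35]
contact_force: [-0.1, 0.9, 0.3]
gripper_width: 0.001
[ 57.3559983   -0.95348861 264.67810224] 13.45 [-0.14235402  0.22447501 -0.29003866  2.05314082  0.88777574  0.24669401
 -2.56839349] [-0.06957787  0.94042143  0.29144681]
turn [ 0.03 -0.26 -0.21] shift before turn [-5.5 -0.9  0.5] after turn [-5.5 -1.   0.5]
66.6 41 [ 53.5  -0.  260.7] 60 38 [ 29.3   0.  252. ] turn [ 0. -3. -0.] shift before turn [-24.   -0.   -9.3] after turn [-24.4  -0.   -8. ]
50 33 [ -2.8  -0.  234.6] turn [ 0. -5.  0.] shift before turn [-36.    0.   -6.1] after turn [-36.4   0.   -2.9]
40 28 [-30.1  -0.  212.8] turn [ 0. -5.  0.] shift before turn [-34.8   0.    3.4] after turn [-34.3   0.    6.4]
30 22 [-53.5  -0.  185.9] turn [ 0. -6.  0.] shift before turn [-33.3  -0.   12.8] after turn [-31.8  -0.   16.2]
20 16 [-71.9  -0.  154.5] turn [ 0. -6.  0.] shift before turn [-28.8   0.   22.2] after turn [-26.3   0.   25.1]
10 10 [-84.3   0.  119.9] turn [-0. -6. -0.] shift before turn [-21.5  -0.   29.9] after turn [-18.2  -0.   32. ]
0 5 [-90.   -0.   83.5] turn [-0. -5.  0.] shift before turn [-11.9   0.   34.9] after turn [-8.9  0.  35.8]
```

```bash
python3 -m crank '[{"jaw":0,"x":-2,"y":0,"z":0,"ax":0,"ay":0,"az":0},{"jaw":0,"x":-2,"y":0,"z":0,"ax":0,"ay":0,"az":0},{"jaw":0,"x":-2,"y":0,"z":0,"ax":0,"ay":0,"az":0},{"jaw":0,"x":0,"y":0,"z":0,"ax":0,"ay":0,"az":0}]'
python3 -m crank '[{"jaw":0,"x":-2,"y":0,"z":-0.5,"ax":0,"ay":0,"az":0},{"jaw":0,"x":-3,"y":0,"z":-1,"ax":0,"ay":-0.3,"az":0},{"jaw":0,"x":-4,"y":0,"z":-1.5,"ax":0,"ay":-0.5,"az":0},{"jaw":0,"x":0,"y":0,"z":0,"ax":0,"ay":0,"az":0}]'
python3 -c "
from h import *
o,p,R=st();print(tostand(p)*1000,o['q'],o['contact_force']@RS)"
```

```text
t: 13.95
eef_pos: [0.6656, 0.1694, 0.2608]
tool_rot: [-0.037, 0.931, 0.097, 0.351]
contact_force: [3.1, 0.2, 3.4]
gripper_width: -0.002
t: 14.45
eef_pos: [0.6564, 0.1674, 0.2565]
tool_rot: [-0.036, 0.933, 0.097, 0.344]
contact_force: [1.3, -1.0, 5.9]
gripper_width: 0.003
[ 43.79790065  -0.72102184 256.52188075] [-0.14216952  0.21563718 -0.29314887  2.07876114  0.88964286  0.24484032
 -2.57624553] [ 1.06037022 -1.22391526  5.89223404]
```

```bash
python3 -m crank '[{"jaw":0,"x":-4.5,"y":0,"z":-1.5,"ax":0,"ay":-0.7,"az":0},{"jaw":0,"x":-4.5,"y":0,"z":-1.5,"ax":0,"ay":-0.7,"az":0},{"jaw":0,"x":-4.5,"y":0,"z":-1.5,"ax":0,"ay":-0.6,"az":0},{"jaw":0,"x":-4.5,"y":0,"z":-0.8,"ax":0,"ay":-0.6,"az":0},{"jaw":0,"x":-4.5,"y":0,"z":-0.8,"ax":0,"ay":-0.6,"az":0},{"jaw":0,"x":-4.5,"y":0,"z":-0.7,"ax":0,"ay":-0.6,"az":0},{"jaw":0,"x":-4.5,"y":0,"z":-0.6,"ax":0,"ay":-0.6,"az":0},{"jaw":0,"x":-4.5,"y":0,"z":-0.5,"ax":0,"ay":-0.6,"az":0},{"jaw":0,"x":-4.5,"y":0,"z":-0.4,"ax":0,"ay":-0.6,"az":0},{"jaw":0,"x":-4.5,"y":0,"z":-0.3,"ax":0,"ay":-0.6,"az":0},{"jaw":0,"x":-4.5,"y":0,"z":-0.3,"ax":0,"ay":-0.7,"az":0}]'
cat > s.py <<'E'
from h import *
import sys
o,p,R=st();print(tostand(p)*1000,o['q'].round(2),o['contact_force']@RS)
th,f=map(float,sys.argv[1:3]);T=tcp(th,f);go(T,tool(12,f))
E
python3 s.py 40 28
```

```text
t: 15.82
eef_pos: [0.6118, 0.1586, 0.2324]
tool_rot: [-0.031, 0.953, 0.099, 0.286]
contact_force: [5.8, 1.0, 0.8]
gripper_width: -0.001
[-1.64191866e+00 -1.01980980e-02  2.32406163e+02] [-0.02  0.21 -0.43  2.1   0.64  0.34 -2.34] [ 5.86374567 -0.22567946  0.76884235]
turn [-0.07 -5.4  -0.12] shift before turn [-34.5   0.1   0.7] after turn [-34.3  -0.    3.9]
```

```bash
python3 -m crank '[{"jaw":0,"x":-4.3,"y":0,"z":0,"ax":0,"ay":-0.7,"az":0},{"jaw":0,"x":-4.3,"y":0,"z":0,"ax":0,"ay":-0.7,"az":0},{"jaw":0,"x":-4.3,"y":0,"z":0.2,"ax":0,"ay":-0.7,"az":0},{"jaw":0,"x":-4.3,"y":0,"z":0.3,"ax":0,"ay":-0.7,"az":0},{"jaw":0,"x":-4.3,"y":0,"z":0.5,"ax":0,"ay":-0.6,"az":0},{"jaw":0,"x":-4.3,"y":0,"z":0.6,"ax":0,"ay":-0.6,"az":0},{"jaw":0,"x":-4.3,"y":0,"z":0.8,"ax":0,"ay":-0.7,"az":0},{"jaw":0,"x":-4.3,"y":0,"z":1,"ax":0,"ay":-0.7,"az":0},{"jaw":0,"x":-4.1,"y":0,"z":1.4,"ax":0,"ay":-0.7,"az":0},{"jaw":0,"x":-4.1,"y":0,"z":1.6,"ax":0,"ay":-0.7,"az":0},{"jaw":0,"x":-4.1,"y":0,"z":1.8,"ax":0,"ay":-0.7,"az":0},{"jaw":0,"x":-4.1,"y":0,"z":1.9,"ax":0,"ay":-0.7,"az":0}]'
python3 s.py 30 22
```

```text
t: 17.32
eef_pos: [0.5736, 0.1507, 0.1987]
tool_rot: [-0.024, 0.971, 0.101, 0.217]
contact_force: [3.9, 1.1, 1.7]
gripper_width: 0.002
[-40.66712172   0.19963803 198.69620195] [ 0.04  0.23 -0.5   2.1   0.49  0.44 -2.2 ] [4.07823613 0.24061036 1.67274489]
turn [-0.09 -3.25 -0.11] shift before turn [-17.1   0.2   6.1] after turn [-16.7   0.2   7. ]
```

```bash
python3 -m crank '[{"jaw":0,"x":-4.3,"y":0,"z":1.5,"ax":0,"ay":-0.8,"az":0},{"jaw":0,"x":-4.3,"y":0,"z":1.6,"ax":0,"ay":-0.8,"az":0},{"jaw":0,"x":-4.2,"y":0,"z":1.8,"ax":0,"ay":-0.8,"az":0},{"jaw":0,"x":-4.1,"y":0,"z":2,"ax":0,"ay":-0.8,"az":0},{"jaw":0,"x":-3.7,"y":0,"z":2.5,"ax":0,"ay":-0.8,"az":0},{"jaw":0,"x":-3.6,"y":0,"z":2.6,"ax":0,"ay":-0.8,"az":0},{"jaw":0,"x":-3.6,"y":0,"z":2.7,"ax":0,"ay":-0.7,"az":0},{"jaw":0,"x":-3.5,"y":0,"z":2.9,"ax":0,"ay":-0.7,"az":0},{"jaw":0,"x":-3.4,"y":0,"z":3,"ax":0,"ay":-0.7,"az":0},{"jaw":0,"x":-3.3,"y":0,"z":3.2,"ax":0,"ay":-0.7,"az":0},{"jaw":0,"x":-3.2,"y":0,"z":3.3,"ax":0,"ay":-0.8,"az":0},{"jaw":0,"x":-3.1,"y":0,"z":3.4,"ax":0,"ay":-0.8,"az":0}]'
python3 s.py 20 16;python3 s.py 10 10
```

```text
t: 18.82
eef_pos: [0.5436, 0.1437, 0.154]
tool_rot: [-0.015, 0.985, 0.102, 0.138]
contact_force: [3.7, 0.4, 2.8]
gripper_width: -0.001
[-71.41884301  -0.42772508 153.97604897] [ 0.06  0.31 -0.53  2.09  0.42  0.55 -2.13] [ 3.65997718 -0.37082678  2.81256738]
turn [-0.03 -0.01 -0.14] shift before turn [-0.3 -0.4 -0.7] after turn [-0.3 -0.4 -0.7]
[-71.41884301  -0.42772508 153.97604897] [ 0.06  0.31 -0.53  2.09  0.42  0.55 -2.13] [ 3.65997718 -0.37082678  2.81256738]
turn [-0.04 -6.01 -0.14] shift before turn [-21.8  -0.4  29.2] after turn [-18.6  -0.4  31.3]
```

```bash
python3 -m crank '[{"jaw":0,"x":-2.6,"y":0,"z":3.2,"ax":0,"ay":-0.7,"az":0},{"jaw":0,"x":-2.5,"y":0,"z":3.2,"ax":0,"ay":-0.7,"az":0},{"jaw":0,"x":-2.4,"y":0,"z":3.3,"ax":0,"ay":-0.7,"az":0},{"jaw":0,"x":-2.3,"y":0,"z":3.4,"ax":0,"ay":-0.7,"az":0},{"jaw":0,"x":-2.2,"y":0,"z":3.4,"ax":0,"ay":-0.7,"az":0},{"jaw":0,"x":-2.1,"y":0,"z":3.4,"ax":0,"ay":-0.7,"az":0},{"jaw":0,"x":-2,"y":0,"z":3.5,"ax":0,"ay":-0.6,"az":0},{"jaw":0,"x":-1.9,"y":0,"z":3.5,"ax":0,"ay":-0.6,"az":0},{"jaw":0,"x":-1.8,"y":0,"z":3.5,"ax":0,"ay":-0.6,"az":0},{"jaw":0,"x":-1,"y":0,"z":2.5,"ax":0,"ay":-0.4,"az":0},{"jaw":0,"x":-0.8,"y":0,"z":2.2,"ax":0,"ay":-0.3,"az":0},{"jaw":0,"x":-0.7,"y":0,"z":2,"ax":0,"ay":-0.3,"az":0}]'
python3 s.py 0 5
```

```text
t: 20.32
eef_pos: [0.5302, 0.141, 0.1128]
tool_rot: [-0.009, 0.992, 0.103, 0.078]
contact_force: [2.4, -0.4, 3.6]
gripper_width: 0.0
[-85.14703618  -0.26149272 112.83044717] [ 0.05  0.4  -0.53  2.05  0.41  0.62 -2.11] [ 2.23341113 -0.83564659  3.57956552]
turn [-0.05 -4.02 -0.13] shift before turn [-9.4 -0.2 28.2] after turn [-7.4 -0.3 28.8]
```

```bash
python3 -m crank '[{"jaw":0,"x":-1,"y":0,"z":2.5,"ax":0,"ay":-0.4,"az":0},{"jaw":0,"x":-1,"y":0,"z":2.5,"ax":0,"ay":-0.4,"az":0},{"jaw":0,"x":-0.9,"y":0,"z":2.5,"ax":0,"ay":-0.4,"az":0},{"jaw":0,"x":-0.9,"y":0,"z":2.5,"ax":0,"ay":-0.4,"az":0},{"jaw":0,"x":-0.8,"y":0,"z":2.5,"ax":0,"ay":-0.4,"az":0},{"jaw":0,"x":-0.8,"y":0,"z":2.5,"ax":0,"ay":-0.3,"az":0},{"jaw":0,"x":-0.7,"y":0,"z":2.3,"ax":0,"ay":-0.3,"az":0},{"jaw":0,"x":-0.6,"y":0,"z":2,"ax":0,"ay":-0.3,"az":0},{"jaw":0,"x":-0.5,"y":0,"z":1.8,"ax":0,"ay":-0.3,"az":0},{"jaw":0,"x":-0.3,"y":0,"z":1.5,"ax":0,"ay":-0.2,"az":0},{"jaw":0,"x":-0.2,"y":0,"z":1.3,"ax":0,"ay":-0.2,"az":0},{"jaw":0,"x":0,"y":0,"z":1,"ax":0,"ay":-0.2,"az":0}]'
python3 s.py 0 5
```

```text
t: 21.82
eef_pos: [0.5259, 0.1402, 0.0872]
tool_rot: [-0.005, 0.994, 0.103, 0.045]
contact_force: [2.2, 0.1, 3.7]
gripper_width: -0.001
[-89.51573159  -0.16822904  87.21404328] [ 0.04  0.46 -0.52  2.03  0.41  0.65 -2.11] [ 2.19705227 -0.33886372  3.70165013]
turn [-0.06 -0.23 -0.13] shift before turn [-0.8 -0.2  3.7] after turn [-0.8 -0.2  3.7]
```

```bash
for i in 1; do python3 -m crank '[{"jaw":0,"x":0,"y":0,"z":0.8,"ax":0,"ay":0,"az":0},{"jaw":0,"x":0,"y":0,"z":0.8,"ax":0,"ay":0,"az":0},{"jaw":0,"x":0,"y":0,"z":0.6,"ax":0,"ay":0,"az":0},{"jaw":0,"x":0,"y":0,"z":0,"ax":0,"ay":0,"az":0}]'; python3 -m crank '[{"jaw":0,"x":0,"y":0,"z":0.5,"ax":0,"ay":0,"az":0},{"jaw":0,"x":0,"y":0,"z":0.5,"ax":0,"ay":0,"az":0},{"jaw":0,"x":0,"y":0,"z":0,"ax":0,"ay":0,"az":0}]'; done
```

```text
t: 22.32
eef_pos: [0.5258, 0.1402, 0.0849]
tool_rot: [-0.005, 0.994, 0.103, 0.045]
contact_force: [0.6, 0.3, 2.4]
gripper_width: 0.0
t: 22.7
eef_pos: [0.5258, 0.1401, 0.0839]
tool_rot: [-0.005, 0.994, 0.103, 0.045]
contact_force: [-0.8, -0.1, 3.0]
gripper_width: -0.005
```

```bash
python3 -m crank '[{"jaw":0,"x":0,"y":0,"z":0.5,"ax":0,"ay":0,"az":0},{"jaw":0,"x":0,"y":0,"z":0.5,"ax":0,"ay":0,"az":0},{"jaw":0,"x":0,"y":0,"z":0,"ax":0,"ay":0,"az":0}]'; python3 -m crank '[{"jaw":0,"x":0,"y":0,"z":0.4,"ax":0,"ay":0,"az":0},{"jaw":0,"x":0,"y":0,"z":0,"ax":0,"ay":0,"az":0}]'
```

```text
t: 23.08
eef_pos: [0.5258, 0.1402, 0.0831]
tool_rot: [-0.005, 0.994, 0.103, 0.045]
contact_force: [-4.6, -0.3, 5.3]
gripper_width: 0.002
t: 23.32
eef_pos: [0.5259, 0.1402, 0.083]
tool_rot: [-0.005, 0.994, 0.103, 0.045]
contact_force: [-4.7, -0.1, 10.7]
gripper_width: 0.004
```

It is on the stop now, at about 13 N per mm.

```bash
python3 -m crank '[{"jaw":0,"x":0,"y":0,"z":0.35,"ax":0,"ay":0,"az":0},{"jaw":0,"x":0,"y":0,"z":0,"ax":0,"ay":0,"az":0},{"jaw":0,"x":0,"y":0,"z":0,"ax":0,"ay":0,"az":0}]'; python3 -m crank '[{"jaw":0,"x":0,"y":0,"z":0,"ax":0,"ay":0,"az":0},{"jaw":0,"x":0,"y":0,"z":0,"ax":0,"ay":0,"az":0},{"jaw":0,"x":0,"y":0,"z":0,"ax":0,"ay":0,"az":0},{"jaw":0,"x":0,"y":0,"z":0,"ax":0,"ay":0,"az":0}]'
```

```text
t: 23.7
eef_pos: [0.5258, 0.1402, 0.0829]
tool_rot: [-0.005, 0.994, 0.103, 0.045]
contact_force: [-7.0, -0.8, 13.0]
gripper_width: 0.0
t: 24.2
eef_pos: [0.5259, 0.1402, 0.083]
tool_rot: [-0.005, 0.994, 0.103, 0.045]
contact_force: [-5.5, -1.7, 13.9]
gripper_width: 0.003
```

```bash
python3 -m crank '[{"jaw":0,"x":0,"y":0,"z":0.12,"ax":0,"ay":0,"az":0},{"jaw":0,"x":0,"y":0,"z":0,"ax":0,"ay":0,"az":0},{"jaw":0,"x":0,"y":0,"z":0,"ax":0,"ay":0,"az":0},{"jaw":0,"x":0,"y":0,"z":0,"ax":0,"ay":0,"az":0},{"jaw":0,"x":0,"y":0,"z":0,"ax":0,"ay":0,"az":0},{"jaw":0,"x":0,"y":0,"z":0,"ax":0,"ay":0,"az":0}]'; python3 -m crank '[{"jaw":0,"x":0,"y":0,"z":0,"ax":0,"ay":0,"az":0},{"jaw":0,"x":0,"y":0,"z":0,"ax":0,"ay":0,"az":0},{"jaw":0,"x":0,"y":0,"z":0,"ax":0,"ay":0,"az":0},{"jaw":0,"x":0,"y":0,"z":0,"ax":0,"ay":0,"az":0},{"jaw":0,"x":0,"y":0,"z":0,"ax":0,"ay":0,"az":0},{"jaw":0,"x":0,"y":0,"z":0,"ax":0,"ay":0,"az":0}]'
```

```text
t: 24.95
eef_pos: [0.5259, 0.1402, 0.0829]
tool_rot: [-0.005, 0.994, 0.103, 0.045]
contact_force: [-7.5, -1.5, 14.2]
gripper_width: 0.004
t: 25.7
eef_pos: [0.5259, 0.1402, 0.0829]
tool_rot: [-0.005, 0.994, 0.103, 0.045]
contact_force: [-7.4, -1.8, 13.9]
gripper_width: 0.003
```

```bash
python3 -m crank '[{"jaw":0,"x":0,"y":0,"z":-3,"ax":0,"ay":0,"az":0},{"jaw":0,"x":0,"y":0,"z":-15,"ax":0,"ay":0,"az":0},{"jaw":0,"x":0,"y":0,"z":-35,"ax":0,"ay":0,"az":0},{"jaw":0,"x":-10,"y":0,"z":-45,"ax":0,"ay":0,"az":0},{"jaw":0,"x":-10,"y":0,"z":-45,"ax":0,"ay":0,"az":0},{"jaw":0,"x":-5,"y":0,"z":-25,"ax":0,"ay":0,"az":0},{"jaw":0,"x":0,"y":0,"z":0,"ax":0,"ay":0,"az":0},{"jaw":0,"x":0,"y":0,"z":0,"ax":0,"ay":0,"az":0}]'
python3 - <<'E'
from h import *
p,d=shot('scene','s7')
X=tostand(world('scene',d))*1000;X=X[d>0];x,y,z=X.T
m=(x>-98)&(x<40)&(abs(y)<140)&(z>70)&(z<110);A=np.c_[x[m],y[m],np.ones(m.sum())];print(np.linalg.lstsq(A,z[m],rcond=None)[0],np.median(z[m]),m.sum())
o,pp,R=st();print(o['contact_force'],pp)
E
```

```text
t: 26.7
eef_pos: [0.4869, 0.1314, 0.2469]
tool_rot: [-0.005, 0.994, 0.103, 0.045]
contact_force: [-0.2, 0.3, -0.2]
gripper_width: -0.003
[3.17372546e-03 4.09825782e-04 8.26162039e+01] 82.52592795809721 2998
[ 0.25690484 -0.68600076 -0.21893255] [0.48673675 0.13147819 0.24639368]
```

View pics/s7.png

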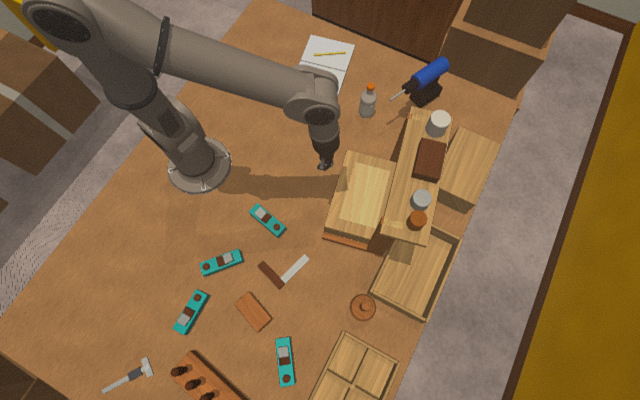

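The lid is flat shut at scene (362,195), with its top at 82.5 mm and level. The bystanders are where they were, and the hand is clear at (325,160).

```bash
python3 -c "
from station import ticket
print(ticket.hand_in())"
```

```text
the job is handed in; nothing more can be done
None
```

The plane is in the bin and the lid is shut. I handed the job in at about 27 s, well under the 72 s limit.

- **Plane:** I gripped it across its width with the hand leaned back 18° and lowered it to the floor of the bin, on the side away from the stone. I let go before touching the lid. A check afterwards showed its deck level at 46 mm, so it lies flat on its sole.
- **Lid:** I lowered it with shut fingers over about 9 s, at roughly 4–6 N. I then pressed it shut for about 2 s at 13–14 N downward, about 15–16 N in total with the sideways part.
- **Last checks:** The lid's upper face is level at 82.5 mm, which is what fully shut should give. The wrist force is about zero with the hand clear, and the other tools look unmoved in the final picture.
- **Off plan:** No check failed. Joints 6 and 7 came close to their limits while the hand reached over the lid (0.178 against 0.17, and -2.93 against -2.96). I reduced the lean there and saw no reading past a limit.

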